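Load the analyser with the pot that holds the metal block

TASK

Three look-alike closed pots stand on the bench: one holds the analyser's metal control block and is much the heaviest, the other two hold only light spacers. Take the used grey cup off the analyser's round loading plate and put it in the steel discard tray, then find out by lifting which pot is the heavy one and stand that pot upright on the plate, its whole foot on the steel. Leave the other two pots standing upright on the bench, let no pot fall over, and do not shift anything else on the bench.

Things in the scene. Friction and masses are not known exactly. Their poses are not given: they have to be found in the camera images.
- plate: round steel loading plate, 70 mm across, 8 mm thick, fixed on the white ledge in front of the analyser. Origin: centre of its underside, 36 mm above the bench (upper face: 44 mm). The ledge, 160 mm along the plate's x, ends level with that underside; the analyser's upright front, 240 mm tall, begins 140 mm from the plate's centre towards its +y
- cup: used grey plastic sample cup, open at the top and empty, rim 40 mm in diameter and somewhat narrower at the foot, 45 mm tall, 0.03 kg; starts upright on the loading plate. Origin: centre of its underside, z up
- tray: open steel discard tray fixed on the bench, 200 mm (its x) by 150 mm (its y), 35 mm tall, walls and floor 4 to 5 mm thick. Origin: centre of its underside
- pot_a: one of three closed white pots that look alike: upright cylinder, 50 mm in diameter, 64 mm tall, cap flush. Origin: centre of its underside, z up. Which one holds the metal block changes every time and cannot be seen: the pot with the metal block weighs 0.29 to 0.35 kg in all, each of the other two weighs 0.10 to 0.17 kg
- pot_b: one of three closed white pots that look alike: upright cylinder, 50 mm in diameter, 64 mm tall, cap flush. Origin: centre of its underside, z up. Which one holds the metal block changes every time and cannot be seen: the pot with the metal block weighs 0.29 to 0.35 kg in all, each of the other two weighs 0.10 to 0.17 kg
- pot_c: one of three closed white pots that look alike: upright cylinder, 50 mm in diameter, 64 mm tall, cap flush. Origin: centre of its underside, z up. Which one holds the metal block changes every time and cannot be seen: the pot with the metal block weighs 0.29 to 0.35 kg in all, each of the other two weighs 0.10 to 0.17 kg
- jar_1: bystander: small clear specimen jar with a cap, 38 mm in diameter, 58 mm tall, standing loose on the bench. Origin: centre of its underside
- jar_2: bystander: second small clear specimen jar, like jar_1. Origin: centre of its underside
- bottle: bystander: white bottle 60 mm in diameter, 125 mm tall, standing loose on the bench. Origin: centre of its underside
- tube_rack: bystander: test-tube rack, 70 x 220 mm, 90 mm tall with its tubes, long along its own y, loose. Origin: centre of its underside
- pen: bystander: marker pen, about 135 mm long and 13 mm thick, lying along its own x. Origin: centre of its underside
- tip_box: bystander: closed box of pipette tips, 85 x 120 x 55 mm, loose. Origin: centre of its underside
There are look-alikes about, which are no part of the job. Leave any pink look-alike of the cup alone.

How it is judged (in metres and radians):
On the way:
1. the used cup is in the discard tray (x of cup in the frame of tray between -0.095 and 0.095 m and y of cup in the frame of tray between -0.07 and 0.07 m and z of cup in the frame of tray between 0 and 0.04 m and contact force between the fingers and cup below 0.05 N), for 0.2 s.
At the end, for the whole second after the job is handed in: Cup at rest in the discard tray. The heavy pot at rest, upright (0.06 rad), on the plate, within 10 mm of its centre and loading it with 2.3 to 5 N (a light pot gives less). The other two pots at rest, upright (0.06 rad), directly on the bench (x of cup in the frame of tray between -0.095 and 0.095 m and y of cup in the frame of tray between -0.07 and 0.07 m and z of cup in the frame of tray between 0 and 0.04 m and linear speed of cup below 0.02 m/s and ((contact force between pot_a and plate between 2.3 and 5 N and horizontal distance between pot_a and plate below 0.01 m and angle between each of pot_a, pot_b, pot_c's own z axis and vertical below 0.06 rad and linear speed of each of pot_a, pot_b, pot_c below 0.02 m/s and height (world z) of pot_b between -0.006 and 0.006 m and height (world z) of pot_c between -0.006 and 0.006 m) or (contact force between pot_b and plate between 2.3 and 5 N and horizontal distance between pot_b and plate below 0.01 m and angle between each of pot_b, pot_a, pot_c's own z axis and vertical below 0.06 rad and linear speed of each of pot_b, pot_a, pot_c below 0.02 m/s and height (world z) of pot_a between -0.006 and 0.006 m and height (world z) of pot_c between -0.006 and 0.006 m) or (contact force between pot_c and plate between 2.3 and 5 N and horizontal distance between pot_c and plate below 0.01 m and angle between each of pot_c, pot_a, pot_b's own z axis and vertical below 0.06 rad and linear speed of each of pot_c, pot_a, pot_b below 0.02 m/s and height (world z) of pot_a between -0.006 and 0.006 m and height (world z) of pot_b between -0.006 and 0.006 m))); the robot touches nothing.
It fails at once if a pot is tipped over (by more than 0.6 rad) (angle between any of pot_a, pot_b, pot_c's own z axis and vertical above 0.6 rad).
It fails at once if a bystander is shifted by more than 30 mm (distance of any of jar_1, jar_2, bottle, tube_rack, pen, tip_box from where it was at the start of the episode above 0.03 m).
It also fails if it takes over 72 s, if anything falls off the work surface, if the arm or the gripper's body presses on something with over 40 N, if the wrist force passes 120 N, or if a joint passes its speed limit or range.

ROBOT

A 6-joint arm with a two-finger parallel gripper is mounted at the origin on the work surface. World frame = base frame: x ahead of the robot, y to its left, z up, the work surface at z = 0. Lengths are in mm, angles in rad, forces in N, time in s.
With the tool pointing down it reaches from about 325 to 850 mm from the base axis. Payload 15.5 kg.
Tool frame: the origin (TCP) lies on the centre line of the jaws, within the pads' length; the fingertips stand 11 mm ahead of it and the grasp point (between the pads) lies 8 mm behind it; z points along the fingers, y is the line along which they close (so a half turn about z gives the same grasp; the last joint's range is limited). The gripper opens to 91 mm and grips with 3 to 60 N. Pads are 32 mm wide; open, the fingers measure 118 mm over their backs; the gripper's body (76 mm by 178 mm) begins 60 mm behind the grasp point.
Start: joints at [1.085, 0.494, 1.345, -0, 1.302, -0.096], TCP at [238.075, 577.881, 193.915] pointing down, gripper open.
Joint ranges: [-2.91, 2.91], [-0.82, 2.16], [0.22, 2.67], [-1.22, 4.37], [0.12, 2.79], [-3.08, 3.08]. Speed limits (rad/s): [1.89, 1.89, 2.57, 3.01, 3.01, 3.01].

INTERFACE

Orientations are given as a unit quaternion [w, x, y, z].
In Python, from cell import env, optics gives the robot as it stands. The module is installed in compiled form; this text tells all that it offers.
- The arm moves only by the shell command python3 -m handwheel 'ROWS'. ROWS is JSON, a list of rows, each an object of numbers: "rx", "ry", "rz": the turn, a rotation vector about the tool's x, y, z in degrees; "tx", "ty", "tz": the shift along the tool's x, y, z in m; "fingers": the finger opening in m, from 0 to 0.0912. In form: [{"rx": .., "ry": .., "rz": .., "tx": .., "ty": .., "tz": .., "fingers": ..}, ...]. A call has 1 to 5 rows; each row is the pose to reach, as a shift and turn from the pose commanded when the call began, along the tool's axes at that moment; what a row does not reach only later rows make up. A row lasts 1/10 s, in which the tool goes at most 50 mm and 8.59 degrees, less where a joint would pass 70% of its speed; a pose out of reach is approached as far as the arm can. A call with a gripper value outside its range is refused whole. The fingers move at their own pace and stop on an object; the grip force is fixed at half the most. Time passes only in rows, so rows that repeat a pose let the fingers close. It gives the time, the measured TCP pose, the force, the opening and the grip force at its end, in the units of the state.
- env.state(): the state, without advancing time (a new reading comes with each control period).
- optics.get_image(name): name is "scene" or "top"; returns a dict with "img" (384x512x3 uint8, red, green, blue), "fovy" (degrees; the focal length in pixels is half the picture's height over the tangent of half this angle, whatever the lens; pixels are square), "cx", "cy" (the principal point, pixels), "k1" (the pictures are not rectified: a ray, as slopes to the right and down, at radius r is drawn at 1 + k1 r^2 times it, then the intrinsics apply), "T" (4x4, takes a point from camera to world coordinates). Camera axes: x right, y up, looking along -z (the intrinsics and any distortion apply to the point x, -y, -z); pixel columns grow to the right and rows downward; lengths in mm; the calibration is good to about 2 mm. A picture is of the moment at which its call begins. There is no depth.
- env.close_job(): hands the job in; it is judged then, once.
Trained networks look in the newest picture that a camera, given by its name, has taken for a name from the list of things; names that differ only in an ending like _2 or _b are one class to them, and where a whole thing is asked for, a point or a joint stands for the part that bears it (a point fixed in the world has none). Each returns a list of dicts, best first, with "conf" (0 to 1); they miss things now and then, are a little off and sometimes report something else, mostly with a low value. They report only what shows in the picture. A call takes as long as a camera call. They do not tell look-alikes from the thing itself.
- optics.spot_in(camera, label): "box" ([left, top, width, height] in pixels, round what is visible of it).
- optics.silhouettes(camera, label): "pixels" (384x512 bool, what is visible of it) and "box" ([left, top, width, height] in pixels, round what is visible of it).
- optics.landmark_of(camera, label): "centre" ([column, row] in pixels: a listed point, or the origin of a listed thing).
The state is a dict: "t": time; "q": joint angles; "qvel": joint speeds; "joint_efforts": joint torques, N m; "tcp_pos": TCP position; "tcp_rot": TCP orientation; "contact_force": force on the tool from outside, world axes, zero at the start; "torque": the same for the moment, N m; "width": finger opening in mm; "grasp_force": force on a finger pad.
Only numpy, scipy, OpenCV 4.12 (cv2) and the standard library are available. Lean on these libraries where they do the work, as an engineer would, in place of code of your own. Each camera call takes 0.05 s, during which the arm holds its last target. There are 200 camera calls.

## Working session

There is one attempt and no reset: what is moved stays moved. The work goes in short steps, Python scripts to look and compute and a shell command to move; the robot and the scene stay as the last step left them, time stands still between calls to the robot, and variables do not carry over. Pictures are saved under pics/ and viewed, at most 10 in all, crops included, and the job is handed in when it is done.

```bash
mkdir -p pics; cat > h.py <<'E'
import numpy as np, cv2
from cell import env, optics
def ray(im,px):
    f=im["img"].shape[0]/2/np.tan(np.radians(im["fovy"]/2))
    d=np.array([(px[0]-im["cx"])/f,(px[1]-im["cy"])/f]); u=d.copy()
    for _ in range(20): u=d/(1+im["k1"]*(u@u))
    T=np.array(im["T"]); v=T[:3,:3]@np.array([u[0],-u[1],-1]); return T[:3,3],v
def atz(im,px,z):
    o,v=ray(im,px); return o+v*(z-o[2])/v[2]
def proj(im,p):
    T=np.array(im["T"]); c=T[:3,:3].T@(np.array(p,float)-T[:3,3]); u=np.array([c[0],-c[1]])/-c[2]
    f=im["img"].shape[0]/2/np.tan(np.radians(im["fovy"]/2))
    return u*(1+im["k1"]*(u@u))*f+[im["cx"],im["cy"]]
def tri(a,pa,b,pb):
    o1,v1=ray(a,pa);o2,v2=ray(b,pb);v1/=np.linalg.norm(v1);v2/=np.linalg.norm(v2)
    s=np.linalg.lstsq(np.c_[v1,-v2],o2-o1,rcond=None)[0]
    p,q=o1+s[0]*v1,o2+s[1]*v2; return (p+q)/2,np.linalg.norm(p-q)
E
python3 - <<'E'
from h import *
np.set_printoptions(precision=1,suppress=True)
s=env.state();print(s)
for c in("scene","top"):
    im=optics.get_image(c);print(c,im["fovy"],im["cx"],im["cy"],im["k1"],np.array(im["T"]))
    cv2.imwrite(f"pics/{c}0.png",cv2.resize(im["img"][:,:,::-1],(768,576)))
    for l in("plate","cup","tray","pot_a","jar_1","bottle","tube_rack","pen","tip_box"):
        for d in optics.landmark_of(c,l):print(l,np.array(d["centre"]),round(d["conf"],2),atz(im,d["centre"],36 if l=="plate" else 44 if l=="cup" else 0)[:2])
E
```

```text
{'t': 0.0, 'q': array([ 1.1,  0.5,  1.3,  0. ,  1.3, -0.1]), 'qvel': array([ 0.,  0.,  0.,  0.,  0., -0.]), 'joint_efforts': array([  0. , -87.9, -38.2,   0.1,   0.1,  -0. ]), 'tcp_pos': array([237.9, 577.5, 193.3]), 'tcp_rot': array([-0. ,  0.2,  1. , -0. ]), 'contact_force': array([ 0.1,  0.7, -0.4]), 'torque': array([ 0., -0.,  0.]), 'grasp_force': 0.0, 'width': 91.1916447909696}
scene 46.214670283995225 255.32731006199208 193.31731523260933 -0.024229891473913814 [[   0.4   -0.7    0.5 1112.7]
 [   0.9    0.4   -0.3 -299.1]
 [   0.     0.6    0.8  920.6]
 [   0.     0.     0.     1. ]]
plate [355.3 141.5] 0.49 [472.4 327.4]
cup [312.8 165. ] 0.74 [499.9 175.7]
cup [356.  132.7] 0.72 [451.3 342.3]
cup [379.2 188.1] 0.63 [637.5 285.1]
tray [118.2 256.3] 0.88 [ 511.4 -351. ]
pot_a [194.2 226.1] 0.9 [ 511.2 -161.2]
pot_a [265.4 190.7] 0.75 [490.7  44.3]
pot_a [267.4 235. ] 0.69 [612.5 -12.8]
jar_1 [193.1 184.5] 0.73 [ 389.5 -115.8]
jar_1 [312.  194.8] 0.72 [555.3 145.7]
bottle [187.1 347.9] 0.65 [ 781.  -284.3]
tube_rack [343.8 268.4] 0.65 [769.5 102.9]
tube_rack [354.3 135.9] 0.29 [4
[... 234 characters left out ...]
]
 [   0.     0.2    1.  1427.4]
 [   0.     0.     0.     1. ]]
plate [132.7 219.7] 0.65 [461.3 326.2]
plate [127.2 216.3] 0.53 [471.1 342.4]
cup [181.8 216.5] 0.71 [470.1 183.8]
cup [128.5 217.8] 0.46 [465.8 336.6]
cup [138.8 169.7] 0.46 [607.  312.6]
tray [363.4 207.2] 0.85 [ 505.  -349.4]
pot_a [251.2 174.3] 0.85 [603.7 -15.7]
pot_a [229.5 211.9] 0.79 [489.6  48.5]
pot_a [298.9 204.2] 0.68 [ 513.4 -157.8]
pot_a [309.9 147.6] 0.17 [ 687.1 -193.7]
jar_1 [196.  190.7] 0.73 [553.1 149.1]
jar_1 [288.  242.1] 0.57 [ 400.8 -124.1]
bottle [336.2 123.7] 0.95 [ 762.8 -275.7]
tube_rack [209.6 118.3] 0.82 [778.6 112. ]
tip_box [156.1 285. ] 0.71 [275.7 259. ]
tip_box [197.6 191.2] 0.47 [551.6 144.3]
```

View pics/scene0.png

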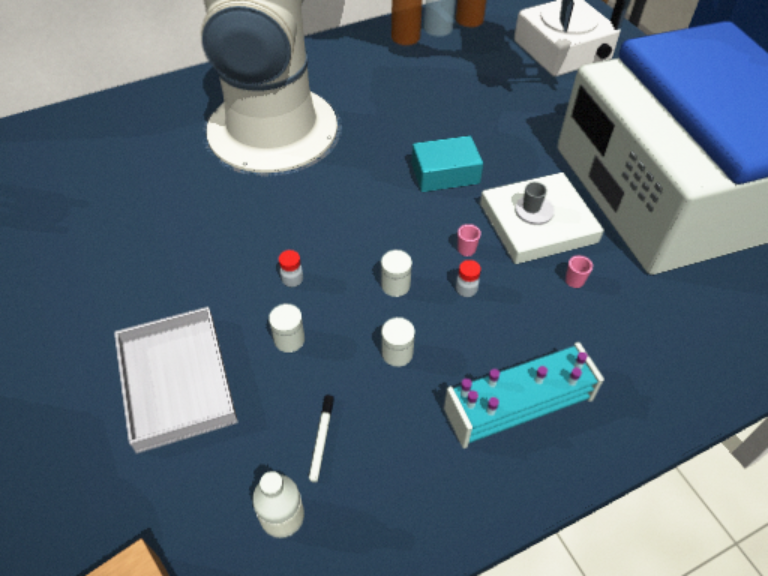

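View pics/top0.png

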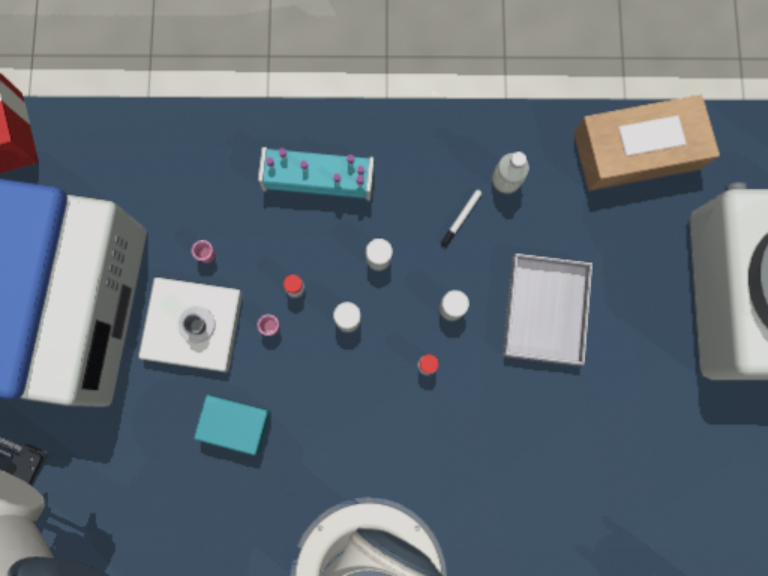

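The scene view shows the grey cup on the plate at (535,200), pink cups at (468,240) and (578,272), pots at (397,273), (398,341) and (287,328), and the tray at (175,380). In the top view (768x576), the plate is at (197,322), pots at (347,317), (379,254) and (454,305), and the tray at (548,310).

```bash
cat >> h.py <<'E'
from scipy.optimize import least_squares
def hull(im,x,y,z,r0,r1,h):
    a=np.linspace(0,2*np.pi,48,endpoint=False)
    P=[proj(im,(x+r*np.cos(t),y+r*np.sin(t),zz)) for r,zz in((r0,z),(r1,z+h)) for t in a]
    return cv2.convexHull(np.array(P,np.float32)).reshape(-1,2)
def feat_h(h):
    return np.r_[h.min(0),h.max(0)]
def fitcyl(ims,boxes,g,r0,r1,h,use=((0,1,2,3),(0,1,2,3))):
    def f(p): return np.concatenate([(feat_h(hull(im,*p,r0,r1,h))-b)[list(u)] for im,b,u in zip(ims,boxes,use)])
    s=least_squares(f,g); return s.x,s.fun
def mbox(d):
    ys,xs=np.nonzero(d["pixels"]); return np.array([xs.min(),ys.min(),xs.max()+1,ys.max()+1],float)-.5
E
python3 - <<'E'
from h import *
np.set_printoptions(precision=1,suppress=True)
s=env.state();print(s["tcp_pos"],np.round(s["tcp_rot"],4))
ims={c:optics.get_image(c) for c in("scene","top")}
M={c:{l:optics.silhouettes(c,l) for l in("pot_a","cup","plate","tray","jar_1")} for c in ims}
I=[ims["scene"],ims["top"]]
def near(c,l,p):
    q=proj(ims[c],p); L=[(np.linalg.norm((mbox(d)[:2]+mbox(d)[2:])/2-q),i) for i,d in enumerate(M[c][l])]
    if not L: return None
    e,i=min(L); return mbox(M[c][l][i]) if e<12 else None
for n,l,p,g in (("p1","pot_a",(490,46,0),(25,25,64)),("p2","pot_a",(608,-14,0),(25,25,64)),("p3","pot_a",(512,-159,0),(25,25,64)),
  ("cup","cup",(463,334,44),(16,20,45)),("plate","plate",(463,334,36),(35,35,8)),("j1","jar_1",(554,147,0),(19,19,58)),("j2","jar_1",(395,-120,0),(19,19,58)),("pinkA","cup",(485,180,0),(16,20,45)),("pinkB","cup",(620,295,0),(16,20,45))):
    b=[near(c,l,np.array(p)+[0,0,g[2]/2]) for c in("scene","top")]
    print(n,*b)
    if all(x is not None for x in b): print("   ",*fitcyl(I,b,p,*g))
for c in ims:
    for d in M[c]["tray"][:1]:
        r=cv2.minAreaRect(np.argwhere(d["pixels"])[:,::-1].astype(np.float32)); bp=cv2.boxPoints(r)
        hl=cv2.approxPolyDP(cv2.convexHull(np.argwhere(d["pixels"])[:,::-1].astype(np.int32)),6,True).reshape(-1,2)
        print("tray",c,[atz(ims[c],q,35)[:2] for q in hl])
    im=ims[c];k=proj(im,(463,334,44)).astype(int)
    o=im["img"].copy()[:,:,::-1][k[1]-40:k[1]+40,k[0]-50:k[0]+50]
    cv2.imwrite(f"pics/crop_{c}.png",cv2.resize(o,None,fx=5,fy=5))
a,b=cv2.imread("pics/crop_scene.png"),cv2.imread("pics/crop_top.png")
cv2.imwrite("pics/crops.png",cv2.resize(np.hstack([a,b]),(800,320)))
E
```

```text
[238.1 577.9 193.9] [0.  0.2 1.  0. ]
p1 [253.5 165.5 274.5 198.5] [222.5 200.5 240.5 220.5]
    [490.  46.   0.] [ 2.7  1.3  2.1 -0.5 -1.7 -0.4 -1.7 -0.3]
p2 [254.5 211.5 276.5 244.5] [243.5 158.5 261.5 179.5]
    [608. -14.   0.] [ 1.2 -1.5  1.2 -1.8 -1.3  1.3 -1.9  1.6]
p3 [179.5 201.5 202.5 234.5] [291.5 193.5 312.5 213.5]
    [ 512. -159.    0.] [ 2.1  0.7  2.9  0.2 -0.6 -0.8 -1.9 -0.5]
cup [347.5 120.5 364.5 142.5] [121.5 208.5 138.5 223.5]
    [467.4 327.1  44. ] [ 1.3  0.5  0.9  0.1 -0.6 -0.3 -1.1 -0.7]
plate [343.5 133.5 369.5 151.5] [118.5 203.5 143.5 227.5]
    [470.6 331.6  36. ] [-0.2 -4.1  0.3 -1.5 -0.4  0.6 -0.4  1.1]
j1 [303.5 173.5 320.5 197.5] [188.5 182.5 203.5 197.5]
    [554. 147.   0.] [ 1.3  0.7  1.9  2.7 -0.4 -2.1 -0.4 -0.8]
j2 [185.5 166.5 201.5 190.5] None
pinkA None [171.5 208.5 186.5 222.5]
pinkB [376.5 170.5 394.5 191.5] [128.5 160.5 142.5 173.5]
    [620.  337.9   0. ] [ 5.3 -0.8  5.7  0.  -5.1 -1.9 -3.4  0.3]
tray scene [array([ 632.4, -291.5]), array([ 614.1, -428.4]), array([ 398.6, -410.3]), array([ 417.2, -266.2])]
tray top [array([ 595.7, -434.2]), array([ 399.5, -410.6]), array([ 416.2, -259. ]), array([ 607.1, -281.9])]
```

View pics/crops.png

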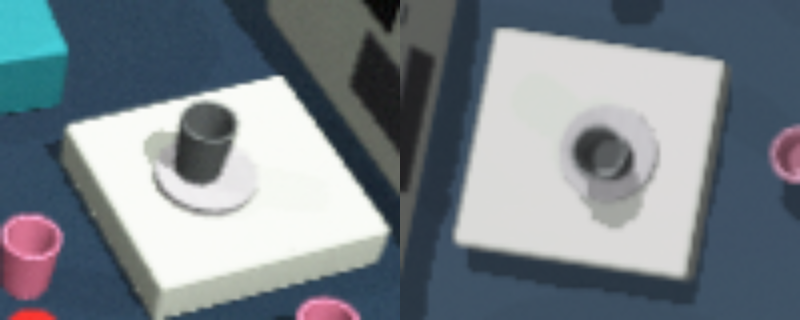

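The crops show the grey cup on the plate, slightly off-centre, with shadows on the ledge. My finite-difference step was too small, so the fit never moved from its start values. I'll refit with larger steps.

```bash
sed -i 's/least_squares(f,g)/least_squares(f,g,diff_step=1e-2,x_scale=[100,100,20],loss="soft_l1")/; s/def f(p): return/def f(p):\n        p=np.array(p)-[0,0,500]\n        return/; s/s=least_squares(f,g,/s=least_squares(f,np.array(g)+[0,0,500.],/; s/return s.x,s.fun/return s.x-[0,0,500],s.fun/; s/np.float32)).reshape/np.float32)).reshape/' h.py
cat > m.py <<'E'
from h import *
np.set_printoptions(precision=1,suppress=True)
ims={c:optics.get_image(c) for c in("scene","top")}
I=[ims["scene"],ims["top"]]
_C={}
def near(c,l,p):
    if (c,l) not in _C:_C[c,l]=optics.silhouettes(c,l)
    q=proj(ims[c],p); L=[(np.linalg.norm((mbox(d)[:2]+mbox(d)[2:])/2-q),i) for i,d in enumerate(_C[c,l])]
    if not L: return None
    e,i=min(L); return mbox(_C[c,l][i]) if e<14 else None
def go(n,l,p,g,use=((0,1,2,3),(0,1,2,3))):
    b=[near(c,l,np.array(p)+[0,0,g[2]/2]) for c in("scene","top")]
    k=[i for i in (0,1) if b[i] is not None]
    if k: print(n,k,*fitcyl([I[i] for i in k],[b[i] for i in k],p,*g,[use[i] for i in k]))
E
python3 - <<'E'
from m import *
P=(25,25,64)
go("p1","pot_a",(490,46,0),P);go("p2","pot_a",(608,-14,0),P);go("p3","pot_a",(512,-159,0),P)
go("cup","cup",(463,334,44),(16,20,45))
go("plate","plate",(463,334,36),(35,35,8),((0,2,3),(0,1,2,3)))
go("j1","jar_1",(554,147,0),(19,19,58));go("j2","jar_1",(395,-120,0),(19,19,58))
go("pinkA","cup",(485,180,0),(16,20,45));go("pinkB","cup",(612,295,0),(16,20,45))
R=__import__("scipy.spatial.transform",fromlist=["Rotation"]).Rotation
q=env.state()["tcp_rot"];print(R.from_quat([*q[1:],q[0]]).as_matrix().round(4))
for c,im in ims.items():
    g=im["img"].astype(int); m=((g.min(2)>150)).astype(np.uint8)
    k=proj(im,(463,334,40)).astype(int); z=np.zeros_like(m); z[k[1]-45:k[1]+48,k[0]-45:k[0]+48]=1
    n,lab=cv2.connectedComponents(m*z); i=lab[k[1]+0,k[0]+25] if c=="top" else lab[k[1]+10,k[0]+22]
    h=cv2.approxPolyDP(cv2.convexHull(np.argwhere(lab==i)[:,::-1].astype(np.int32)),4,True).reshape(-1,2)
    print("ledge",c,*[atz(im,v,36)[:2] for v in h])
E
```

```text
p1 [0, 1] [488.4  40.5   2.8] [ 0.5 -0.2 -0.1  0.1  0.2  0.   0.1  0.1]
p2 [0, 1] [611.6 -20.3   2.1] [-0.4  0.1  0.6 -0.1 -0.1 -0.1  0.3  0.2]
p3 [1] [ 501.8 -157.7   65. ] [ 0.1 -0.1 -0.1  0.1]
cup [0, 1] [466.6 324.9  48.6] [-0.3 -0.8  0.4  0.9 -0.2 -0.3  0.3  0.4]
plate [0, 1] [472.7 330.1  36.9] [-0.2  0.3  0.   0.1 -0.2  0.1  0.3]
j1 [0, 1] [548.7 144.6   1.5] [-0.5 -0.9  1.   1.2 -0.7 -0.4  1.3  0.9]
j2 [0] [338.4 -98.6 -70.2] [-0.  0.  0. -0.]
pinkA [0] [457.4 200.6 -17.1] [-0.  0.  0. -0.]
pinkB [0, 1] [616.2 324.5   1.7] [ 0.4 -0.5  0.7  0.4  0.3  0.2  0.8  0.5]
[[-0.9  0.4 -0. ]
 [ 0.4  0.9  0. ]
 [ 0.  -0.  -1. ]]
ledge scene [564.3 411.3] [580.2 379.5] [558.5 234.4] [384.9 275.1] [409.7 437.6]
ledge top [539.6 252.9] [385.9 276.4] [408.2 437.7] [562.8 417.1]
```

```bash
cat > d.py <<'E'
# usage: d.py x y z  -> tool-axis shift (m) from current pose
import sys,numpy as np
from cell import env
from scipy.spatial.transform import Rotation as R
s=env.state();q=s["tcp_rot"];r=R.from_quat([*q[1:],q[0]])
print("t",round(s["t"],2),"tcp",s["tcp_pos"].round(1),"F",s["contact_force"].round(2),"w",round(s["width"],1),"g",round(s["grasp_force"],1),"eff",np.round(s["joint_efforts"],2)[1:3], "tilt",np.degrees(r.as_matrix()[:2,2]).round(2),"yawy",np.degrees(np.arctan2(*r.as_matrix()[[1,0],1])).round(2))
p=s["tcp_pos"]
a=list(map(float,sys.argv[1:]))
for i in range(0,len(a),3):
    t=np.array(a[i:i+3]); print(t,(r.inv().apply(t-p)/1000).round(4)); p=t
E
python3 d.py 238 345 230 466.6 325 230 466.6 325 64 466.6 325 200
python3 - <<'E'
from m import *
go("p3","pot_a",(512,-162,0),(25,25,64))
for c in ims:
    print([ (mbox(d),round(d["conf"],2)) for d in _C[c,"pot_a"]])
E
```

```text
t 2.1 tcp [238.1 577.9 193.9] F [-0.06  0.04 -0.07] w 90.8 g 0.0 eff [-87.87 -38.22] tilt [-0.  0.] yawy 67.61
[238. 345. 230.] [-0.0886 -0.2153 -0.0361]
[466.6 325.  230. ] [-0.219   0.0686 -0.    ]
[466.6 325.   64. ] [-0.     0.     0.166]
[466.6 325.  200. ] [ 0.    -0.    -0.136]
p3 [0, 1] [ 511.7 -163.8    6.8] [-0.3 -0.3  0.8  0.4  0.3 -0.1  0.1  0.3]Traceback (most recent call last):
  File "<stdin>", line 4, in <module>
NameError: name '_C' is not defined
```

```bash

python3 -m handwheel '[{"tx":-0.018,"ty":-0.043,"tz":-0.0072},{"tx":-0.0354,"ty":-0.0861,"tz":-0.0144},{"tx":-0.0532,"ty":-0.1292,"tz":-0.0217},{"tx":-0.0709,"ty":-0.1722,"tz":-0.0289},{"tx":-0.0886,"ty":-0.2153,"tz":-0.0361}]'
python3 -m handwheel '[{"tx":-0.044,"ty":0.0137},{"tx":-0.088,"ty":0.0274},{"tx":-0.131,"ty":0.0411},{"tx":-0.175,"ty":0.0549},{"tx":-0.219,"ty":0.0686}]'
python3 -m handwheel '[{},{},{}]'
python3 d.py 466.6 325 64
```

```text
t 2.3 tcp [238.1 577.9 193.9] F [ 0.21 -0.28  0.55] w 91.2 g 0.0 eff [-87.87 -38.22] tilt [ 0. -0.] yawy 67.61
[466.6 325.   64. ] [-0.3076 -0.1468  0.1299]invalid input
invalid input
invalid input
```

Every row probably needs all the keys.

```bash

python3 -m handwheel '[{"rx":0,"ry":0,"rz":0,"tx":-0.018,"ty":-0.043,"tz":-0.007,"fingers":0.09},{"rx":0,"ry":0,"rz":0,"tx":-0.035,"ty":-0.086,"tz":-0.014,"fingers":0.09},{"rx":0,"ry":0,"rz":0,"tx":-0.053,"ty":-0.129,"tz":-0.022,"fingers":0.09},{"rx":0,"ry":0,"rz":0,"tx":-0.071,"ty":-0.172,"tz":-0.029,"fingers":0.09},{"rx":0,"ry":0,"rz":0,"tx":-0.089,"ty":-0.215,"tz":-0.036,"fingers":0.09}]' && python3 -m handwheel '[{"rx":0,"ry":0,"rz":0,"tx":-0.219,"ty":0.0686,"tz":0,"fingers":0.09},{"rx":0,"ry":0,"rz":0,"tx":-0.219,"ty":0.0686,"tz":0,"fingers":0.09},{"rx":0,"ry":0,"rz":0,"tx":-0.219,"ty":0.0686,"tz":0,"fingers":0.09},{"rx":0,"ry":0,"rz":0,"tx":-0.219,"ty":0.0686,"tz":0,"fingers":0.09},{"rx":0,"ry":0,"rz":0,"tx":-0.219,"ty":0.0686,"tz":0,"fingers":0.09}]'
python3 d.py 466.6 325 64
```

```text
t: 2.8
tcp_pos: [238.1, 343.5, 230.2]
tcp_rot: [0.0, 0.194, 0.981, 0.0]
contact_force: [0.8, -0.1, 1.8]
width: 89.9
grasp_force: 0.0
t: 3.3
tcp_pos: [470.6, 324.4, 229.8]
tcp_rot: [0.001, 0.195, 0.981, 0.0]
contact_force: [-0.4, 1.1, -0.1]
width: 90.0
grasp_force: 0.0
t 3.3 tcp [470.6 324.4 229.8] F [-0.37  1.05 -0.09] w 90.0 g 0.0 eff [-81.07 -36.73] tilt [0.06 0.01] yawy 67.52
[466.6 325.   64. ] [ 0.0041 -0.0011  0.1658]
```

```bash

python3 -m handwheel '[{"rx":0,"ry":0,"rz":0,"tx":0,"ty":0,"tz":0.04,"fingers":0.09},{"rx":0,"ry":0,"rz":0,"tx":0,"ty":0,"tz":0.08,"fingers":0.09},{"rx":0,"ry":0,"rz":0,"tx":0,"ty":0,"tz":0.12,"fingers":0.09},{"rx":0,"ry":0,"rz":0,"tx":0,"ty":0,"tz":0.15,"fingers":0.09},{"rx":0,"ry":0,"rz":0,"tx":0,"ty":0,"tz":0.166,"fingers":0.09}]' && python3 -m handwheel '[{"rx":0,"ry":0,"rz":0,"tx":0,"ty":0,"tz":0,"fingers":0.06},{"rx":0,"ry":0,"rz":0,"tx":0,"ty":0,"tz":0,"fingers":0.045},{"rx":0,"ry":0,"rz":0,"tx":0,"ty":0,"tz":0,"fingers":0.03},{"rx":0,"ry":0,"rz":0,"tx":0,"ty":0,"tz":0,"fingers":0.03},{"rx":0,"ry":0,"rz":0,"tx":0,"ty":0,"tz":0,"fingers":0.03}]'
python3 d.py 466.6 325 64
```

```text
t: 3.8
tcp_pos: [466.0, 324.5, 61.4]
tcp_rot: [-0.001, 0.194, 0.981, -0.001]
contact_force: [0.0, 0.2, 0.1]
width: 90.0
grasp_force: 0.0
t: 4.3
tcp_pos: [467.5, 325.4, 64.7]
tcp_rot: [0.001, 0.194, 0.981, 0.0]
contact_force: [-0.3, 0.6, 0.3]
width: 52.7
grasp_force: 0.0
t 4.3 tcp [467.5 325.4  64.7] F [-0.29  0.58  0.31] w 52.7 g 0.0 eff [-84.09 -27.35] tilt [0.07 0.04] yawy 67.61
[466.6 325.   64. ] [ 0.0006 -0.0007  0.0007]
```

Now I'll finish closing and lift. The tray centre is near (506,-347), so travel goes that way.

```bash

python3 -m handwheel '[{"rx":0,"ry":0,"rz":0,"tx":0,"ty":0,"tz":0,"fingers":0.03},{"rx":0,"ry":0,"rz":0,"tx":0,"ty":0,"tz":0,"fingers":0.03},{"rx":0,"ry":0,"rz":0,"tx":0,"ty":0,"tz":0,"fingers":0.03},{"rx":0,"ry":0,"rz":0,"tx":0,"ty":0,"tz":0,"fingers":0.03},{"rx":0,"ry":0,"rz":0,"tx":0,"ty":0,"tz":0,"fingers":0.03}]' && python3 -m handwheel '[{"rx":0,"ry":0,"rz":0,"tx":0,"ty":0,"tz":-0.03,"fingers":0.03},{"rx":0,"ry":0,"rz":0,"tx":0,"ty":0,"tz":-0.06,"fingers":0.03},{"rx":0,"ry":0,"rz":0,"tx":0,"ty":0,"tz":-0.1,"fingers":0.03},{"rx":0,"ry":0,"rz":0,"tx":0,"ty":0,"tz":-0.13,"fingers":0.03},{"rx":0,"ry":0,"rz":0,"tx":0,"ty":0,"tz":-0.15,"fingers":0.03}]'
python3 d.py 466.6 325 214 506 -347 214
```

```text
t: 4.8
tcp_pos: [467.3, 325.4, 64.1]
tcp_rot: [0.0, 0.194, 0.981, 0.0]
contact_force: [-0.1, 0.9, 4.7]
width: 38.0
grasp_force: 30.0
t: 5.3
tcp_pos: [467.4, 325.3, 216.1]
tcp_rot: [0.001, 0.194, 0.981, 0.001]
contact_force: [0.5, 0.9, -1.8]
width: 37.9
grasp_force: 30.0
t 5.3 tcp [467.4 325.3 216.1] F [ 0.49  0.91 -1.79] w 37.9 g 30.0 eff [-77.79 -37.04] tilt [0.09 0.05] yawy 67.61
[466.6 325.  214. ] [ 0.0006 -0.0006  0.0021]
[ 506. -347.  214.] [-2.924e-01 -6.063e-01 -5.000e-04]
```

```bash

python3 -m handwheel '[{"rx":0,"ry":0,"rz":0,"tx":-0.1,"ty":-0.207,"tz":0,"fingers":0.03},{"rx":0,"ry":0,"rz":0,"tx":-0.1,"ty":-0.207,"tz":0,"fingers":0.03},{"rx":0,"ry":0,"rz":0,"tx":-0.1,"ty":-0.207,"tz":0,"fingers":0.03},{"rx":0,"ry":0,"rz":0,"tx":-0.1,"ty":-0.207,"tz":0,"fingers":0.03},{"rx":0,"ry":0,"rz":0,"tx":-0.1,"ty":-0.207,"tz":0,"fingers":0.03}]' | grep tcp_pos && python3 -m handwheel '[{"rx":0,"ry":0,"rz":0,"tx":-0.1,"ty":-0.207,"tz":0,"fingers":0.03},{"rx":0,"ry":0,"rz":0,"tx":-0.1,"ty":-0.207,"tz":0,"fingers":0.03},{"rx":0,"ry":0,"rz":0,"tx":-0.1,"ty":-0.207,"tz":0,"fingers":0.03},{"rx":0,"ry":0,"rz":0,"tx":-0.1,"ty":-0.207,"tz":0,"fingers":0.03},{"rx":0,"ry":0,"rz":0,"tx":-0.1,"ty":-0.207,"tz":0,"fingers":0.03}]' | grep tcp_pos
python3 -m handwheel '[{"rx":0,"ry":0,"rz":0,"tx":-0.092,"ty":-0.192,"tz":0,"fingers":0.03},{"rx":0,"ry":0,"rz":0,"tx":-0.092,"ty":-0.192,"tz":0,"fingers":0.03},{"rx":0,"ry":0,"rz":0,"tx":-0.092,"ty":-0.192,"tz":0,"fingers":0.03},{"rx":0,"ry":0,"rz":0,"tx":-0.092,"ty":-0.192,"tz":0,"fingers":0.03},{"rx":0,"ry":0,"rz":0,"tx":-0.092,"ty":-0.192,"tz":0,"fingers":0.03}]'
python3 d.py 506 -347 214 506 -347 30
```

```text
tcp_pos: [480.1, 92.7, 213.8]
tcp_pos: [493.9, -137.0, 213.8]
t: 6.8
tcp_pos: [505.7, -351.0, 213.3]
tcp_rot: [-0.0, 0.196, 0.981, -0.0]
contact_force: [0.3, 0.5, -0.8]
width: 37.9
grasp_force: 30.0
t 6.8 tcp [ 505.7 -351.   213.3] F [ 0.29  0.48 -0.76] w 37.9 g 30.0 eff [-86.48 -39.59] tilt [-0.02 -0.05] yawy 67.43
[ 506. -347.  214.] [ 0.0012  0.0038 -0.0007]
[ 506. -347.   30.] [0.     0.0002 0.184 ]
```

```bash

python3 -m handwheel '[{"rx":0,"ry":0,"rz":0,"tx":0,"ty":0,"tz":0.05,"fingers":0.03},{"rx":0,"ry":0,"rz":0,"tx":0,"ty":0,"tz":0.1,"fingers":0.03},{"rx":0,"ry":0,"rz":0,"tx":0,"ty":0,"tz":0.14,"fingers":0.03},{"rx":0,"ry":0,"rz":0,"tx":0,"ty":0,"tz":0.17,"fingers":0.03},{"rx":0,"ry":0,"rz":0,"tx":0,"ty":0,"tz":0.183,"fingers":0.03}]' && python3 -m handwheel '[{"rx":0,"ry":0,"rz":0,"tx":0,"ty":0,"tz":0,"fingers":0.038},{"rx":0,"ry":0,"rz":0,"tx":0,"ty":0,"tz":0,"fingers":0.05},{"rx":0,"ry":0,"rz":0,"tx":0,"ty":0,"tz":0,"fingers":0.06},{"rx":0,"ry":0,"rz":0,"tx":0,"ty":0,"tz":0,"fingers":0.06},{"rx":0,"ry":0,"rz":0,"tx":0,"ty":0,"tz":0,"fingers":0.06}]' &&  python3 -m handwheel '[{"rx":0,"ry":0,"rz":0,"tx":0,"ty":0,"tz":-0.02,"fingers":0.06},{"rx":0,"ry":0,"rz":0,"tx":0,"ty":0,"tz":-0.06,"fingers":0.06},{"rx":0,"ry":0,"rz":0,"tx":0,"ty":0,"tz":-0.1,"fingers":0.09},{"rx":0,"ry":0,"rz":0,"tx":0,"ty":0,"tz":-0.14,"fingers":0.09},{"rx":0,"ry":0,"rz":0,"tx":0,"ty":0,"tz":-0.14,"fingers":0.09}]'
python3 d.py 506 -347 170 512 -164 170
python3 - <<'E'
from m import *
go("p3","pot_a",(512,-162,0),(25,25,64))
go("cup","cup",(506,-347,8),(16,20,45))
for c in ims: print([np.array(d["centre"]) for d in optics.landmark_of(c,"cup")])
E
```

```text
t: 7.3
tcp_pos: [504.7, -344.7, 28.0]
tcp_rot: [-0.002, 0.194, 0.981, 0.001]
contact_force: [-0.9, 0.6, 0.6]
width: 38.1
grasp_force: 30.0
t: 7.8
tcp_pos: [506.6, -346.7, 31.9]
tcp_rot: [0.001, 0.194, 0.981, -0.0]
contact_force: [-0.1, 0.9, -0.8]
width: 59.9
grasp_force: 0.0
t: 8.3
tcp_pos: [508.5, -348.2, 176.8]
tcp_rot: [0.004, 0.194, 0.981, -0.002]
contact_force: [0.5, -0.4, -0.9]
width: 81.2
grasp_force: 0.0
t 8.3 tcp [ 508.5 -348.2  176.8] F [ 0.47 -0.36 -0.88] w 81.2 g 0.0 eff [-87.31 -36.92] tilt [ 0.4  -0.34] yawy 67.61
[ 506. -347.  170.] [0.0028 0.0002 0.0068]
[ 512. -164.  170.] [ 0.0642  0.1715 -0.001 ]
p3 [0, 1] [ 513.  -165.1    4.9] [-0.6 -0.3  0.6  0.4 -3.4 -1.4  1.5  6. ]
cup [0] [ 486.5 -348.2  -23.9] [-0.  0.  0. -0.]
[array([379.1, 185.6]), array([311.3, 164.5]), array([119.2, 250.8]), array([217.6, 295.6])]
[array([137.4, 170.7]), array([181.6, 220.1]), array([153.4, 283. ])]
```

```bash

python3 -m handwheel '[{"rx":0,"ry":0,"rz":0,"tx":0.064,"ty":0.171,"tz":0,"fingers":0.09},{"rx":0,"ry":0,"rz":0,"tx":0.064,"ty":0.171,"tz":0,"fingers":0.09},{"rx":0,"ry":0,"rz":0,"tx":0.064,"ty":0.171,"tz":0,"fingers":0.09},{"rx":0,"ry":0,"rz":0,"tx":0.064,"ty":0.171,"tz":0,"fingers":0.09},{"rx":0,"ry":0,"rz":0,"tx":0.064,"ty":0.171,"tz":0,"fingers":0.09}]' | grep tcp_pos &&
python3 -m handwheel '[{"rx":0,"ry":0,"rz":0,"tx":0,"ty":0,"tz":0.04,"fingers":0.09},{"rx":0,"ry":0,"rz":0,"tx":0,"ty":0,"tz":0.08,"fingers":0.09},{"rx":0,"ry":0,"rz":0,"tx":0,"ty":0,"tz":0.11,"fingers":0.09},{"rx":0,"ry":0,"rz":0,"tx":0,"ty":0,"tz":0.13,"fingers":0.09},{"rx":0,"ry":0,"rz":0,"tx":0,"ty":0,"tz":0.137,"fingers":0.09}]' && python3 -m handwheel '[{"rx":0,"ry":0,"rz":0,"tx":0,"ty":0,"tz":0,"fingers":0.06},{"rx":0,"ry":0,"rz":0,"tx":0,"ty":0,"tz":0,"fingers":0.05},{"rx":0,"ry":0,"rz":0,"tx":0,"ty":0,"tz":0,"fingers":0.04},{"rx":0,"ry":0,"rz":0,"tx":0,"ty":0,"tz":0,"fingers":0.04},{"rx":0,"ry":0,"rz":0,"tx":0,"ty":0,"tz":0,"fingers":0.04}]'
python3 d.py 512.5 -164.5 32
```

```text
tcp_pos: [511.6, -160.0, 170.5]
t: 9.7
tcp_pos: [511.0, -163.9, 31.7]
tcp_rot: [-0.002, 0.194, 0.981, 0.0]
contact_force: [-0.1, -0.7, 1.8]
width: 90.1
grasp_force: 0.0
t: 10.2
tcp_pos: [512.5, -164.0, 34.5]
tcp_rot: [0.001, 0.194, 0.981, -0.0]
contact_force: [-0.9, 0.2, 0.3]
width: 52.5
grasp_force: 0.0
t 10.2 tcp [ 512.5 -164.    34.5] F [-0.89  0.25  0.29] w 52.5 g 0.0 eff [-81.02 -23.01] tilt [ 0.06 -0.02] yawy 67.61
[ 512.5 -164.5   32. ] [-0.0002 -0.0005  0.0025]
```

```bash
cat > w.py <<'E'
from h import *
L=[]
for _ in range(10): optics.get_image("top"); s=env.state(); L.append(np.r_[s["contact_force"],s["joint_efforts"][1:3]])
print("W",s["t"],np.mean(L,0).round(2),np.std(L,0).round(2),s["width"],s["grasp_force"])
E
python3 w.py
python3 -m handwheel '[{"rx":0,"ry":0,"rz":0,"tx":0,"ty":0,"tz":0,"fingers":0.04},{"rx":0,"ry":0,"rz":0,"tx":0,"ty":0,"tz":0,"fingers":0.04},{"rx":0,"ry":0,"rz":0,"tx":0,"ty":0,"tz":0,"fingers":0.04},{"rx":0,"ry":0,"rz":0,"tx":0,"ty":0,"tz":0,"fingers":0.04},{"rx":0,"ry":0,"rz":0,"tx":0,"ty":0,"tz":0,"fingers":0.04}]' | tail -2;  python3 -m handwheel '[{"rx":0,"ry":0,"rz":0,"tx":0,"ty":0,"tz":-0.01,"fingers":0.04},{"rx":0,"ry":0,"rz":0,"tx":0,"ty":0,"tz":-0.02,"fingers":0.04},{"rx":0,"ry":0,"rz":0,"tx":0,"ty":0,"tz":-0.03,"fingers":0.04},{"rx":0,"ry":0,"rz":0,"tx":0,"ty":0,"tz":-0.03,"fingers":0.04},{"rx":0,"ry":0,"rz":0,"tx":0,"ty":0,"tz":-0.03,"fingers":0.04}]'
python3 w.py; python3 d.py
```

```text
W 10.7 [ -1.22  -1.19   6.51 -77.76 -22.05] [0.65 0.63 1.46 0.91 0.23] 48.85220361513556 30.00251591205597
width: 48.7
grasp_force: 30.0
t: 11.7
tcp_pos: [512.4, -163.9, 64.3]
tcp_rot: [0.0, 0.194, 0.981, -0.0]
contact_force: [-0.1, 0.1, -3.4]
width: 49.0
grasp_force: 30.0
W 12.2 [ 2.000e-02  9.000e-02 -3.100e+00 -8.147e+01 -2.631e+01] [0.53 0.46 0.48 0.38 0.15] 48.83936749578487 29.997052252292633
t 12.2 tcp [ 512.1 -163.8   63.8] F [-0.74 -0.06 -3.63] w 48.8 g 30.0 eff [-81.11 -26.22] tilt [-0.01  0.  ] yawy 67.61
```

Pot 3 weighs about 3.1 N (0.316 kg), which makes it the heavy one: a light pot would read 1.7 N at most. I'll carry it to the plate.

```bash
python3 -m handwheel '[{"rx":0,"ry":0,"rz":0,"tx":0,"ty":0,"tz":-0.03,"fingers":0.04},{"rx":0,"ry":0,"rz":0,"tx":0,"ty":0,"tz":-0.06,"fingers":0.04},{"rx":0,"ry":0,"rz":0,"tx":0,"ty":0,"tz":-0.09,"fingers":0.04},{"rx":0,"ry":0,"rz":0,"tx":0,"ty":0,"tz":-0.12,"fingers":0.04},{"rx":0,"ry":0,"rz":0,"tx":0,"ty":0,"tz":-0.12,"fingers":0.04}]' | grep tcp_pos
python3 d.py 512.3 -164 184 472.5 330 184
```

```text
tcp_pos: [514.1, -164.7, 187.5]
t 12.7 tcp [ 514.1 -164.7  187.5] F [-0.29 -0.82 -4.16] w 49.2 g 30.0 eff [-77.25 -36.39] tilt [ 0.32 -0.14] yawy 67.61
[ 512.3 -164.   184. ] [ 0.0019 -0.      0.0035]
[472.5 330.  184. ] [ 0.225   0.4416 -0.0015]
```

```bash
python3 -m handwheel '[{"rx":0,"ry":0,"rz":0,"tx":0.015,"ty":0.03,"tz":0,"fingers":0.04},{"rx":0,"ry":0,"rz":0,"tx":0.035,"ty":0.069,"tz":0,"fingers":0.04},{"rx":0,"ry":0,"rz":0,"tx":0.056,"ty":0.11,"tz":0,"fingers":0.04},{"rx":0,"ry":0,"rz":0,"tx":0.078,"ty":0.153,"tz":0,"fingers":0.04},{"rx":0,"ry":0,"rz":0,"tx":0.1,"ty":0.196,"tz":0,"fingers":0.04}]' | grep tcp_pos
python3 -m handwheel '[{"rx":0,"ry":0,"rz":0,"tx":0.022,"ty":0.043,"tz":0,"fingers":0.04},{"rx":0,"ry":0,"rz":0,"tx":0.044,"ty":0.086,"tz":0,"fingers":0.04},{"rx":0,"ry":0,"rz":0,"tx":0.063,"ty":0.124,"tz":0,"fingers":0.04},{"rx":0,"ry":0,"rz":0,"tx":0.08,"ty":0.157,"tz":0,"fingers":0.04},{"rx":0,"ry":0,"rz":0,"tx":0.09,"ty":0.177,"tz":0,"fingers":0.04}]' | grep tcp_pos
python3 -m handwheel '[{"rx":0,"ry":0,"rz":0,"tx":0.015,"ty":0.03,"tz":0,"fingers":0.04},{"rx":0,"ry":0,"rz":0,"tx":0.027,"ty":0.053,"tz":0,"fingers":0.04},{"rx":0,"ry":0,"rz":0,"tx":0.035,"ty":0.069,"tz":0,"fingers":0.04},{"rx":0,"ry":0,"rz":0,"tx":0.035,"ty":0.069,"tz":0,"fingers":0.04},{"rx":0,"ry":0,"rz":0,"tx":0.035,"ty":0.069,"tz":0,"fingers":0.04}]' | grep tcp_pos
python3 d.py 472.5 330 184 472.5 330 82
python3 - <<'E'
from m import *
go("plate","plate",(472,330,36),(35,35,8),((0,2,3),(0,2,3)))
E
```

```text
tcp_pos: [493.5, 57.1, 183.1]
tcp_pos: [477.6, 255.9, 182.9]
tcp_pos: [472.3, 330.2, 183.2]
t 14.2 tcp [472.3 330.2 183.2] F [-0.26 -0.22 -3.05] w 48.8 g 30.0 eff [-81.66 -37.75] tilt [-0.05 -0.05] yawy 67.64
[472.5 330.  184. ] [-0.0003 -0.0001 -0.0008]
[472.5 330.   82. ] [-0.00e+00  1.00e-04  1.02e-01]
plate [0, 1] [475.8 325.3  45.7] [ -0.5   0.2   0.1 -15.    1.1  -0.1]
```

```bash
python3 - <<'E'
from m import *
im=I[0]; o=cv2.resize(im["img"][:,:,::-1],None,fx=4,fy=4,interpolation=cv2.INTER_CUBIC)
for c,col in(((472.7,330.1),(0,0,255)),):
    a=np.linspace(0,6.283,60); P=np.array([proj(im,(c[0]+35*np.cos(t),c[1]+35*np.sin(t),44)) for t in a])*4+1.5
    cv2.polylines(o,[P.astype(np.int32)],True,col,1)
k=(proj(im,(472.7,330.1,70))*4).astype(int)
cv2.imwrite("pics/chk.png",o[max(0,k[1]-300):k[1]+200,k[0]-300:k[0]+300])
E
```

```text
(no output)
```

View pics/chk.png

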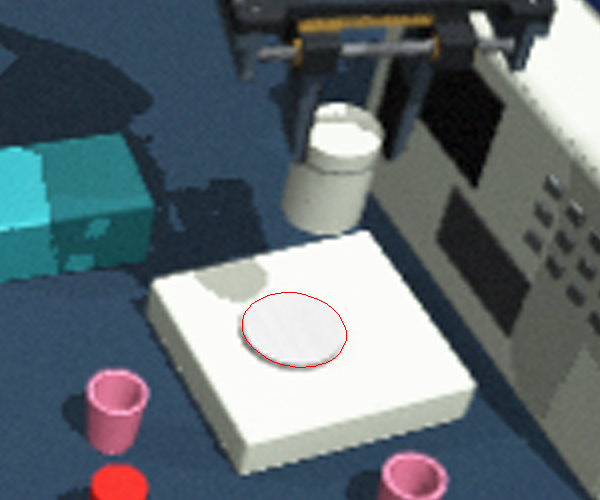

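The overlaid circle (centre about (295,329) in the crop) sits exactly on the plate, and the pot hangs upright above it at (333,170). I'll lower it.

```bash
python3 -m handwheel '[{"rx":0,"ry":0,"rz":0,"tx":0,"ty":0,"tz":0.025,"fingers":0.04},{"rx":0,"ry":0,"rz":0,"tx":0,"ty":0,"tz":0.055,"fingers":0.04},{"rx":0,"ry":0,"rz":0,"tx":0,"ty":0,"tz":0.08,"fingers":0.04},{"rx":0,"ry":0,"rz":0,"tx":0,"ty":0,"tz":0.096,"fingers":0.04},{"rx":0,"ry":0,"rz":0,"tx":0,"ty":0,"tz":0.1,"fingers":0.04}]' | grep tcp_pos
python3 -m handwheel '[{"rx":0,"ry":0,"rz":0,"tx":0,"ty":0,"tz":0,"fingers":0.04},{"rx":0,"ry":0,"rz":0,"tx":0,"ty":0,"tz":0,"fingers":0.04},{"rx":0,"ry":0,"rz":0,"tx":0,"ty":0,"tz":0,"fingers":0.04}]'
python3 - <<'E'
from m import *
for x in ((472.5,330.1,49),): go("p","pot_a",x,(25,25,64))
E
python3 d.py 472.5 330 78
```

```text
tcp_pos: [471.7, 329.7, 82.3]
t: 15.3
tcp_pos: [473.1, 330.8, 85.0]
tcp_rot: [0.001, 0.194, 0.981, 0.001]
contact_force: [0.4, 0.1, -3.4]
width: 49.0
grasp_force: 30.0
p [0] [475.8 322.2  59.6] [ 0.1 -0.1 -0.1  0.1]
t 15.5 tcp [472.7 330.7  84.4] F [ 0.81  0.22 -2.68] w 49.1 g 30.0 eff [-86.26 -30.09] tilt [0.04 0.02] yawy 67.61
[472.5 330.   78. ] [-0.     -0.0007  0.0064]
```

```bash
python3 -m handwheel '[{"rx":0,"ry":0,"rz":0,"tx":0,"ty":0,"tz":0.002,"fingers":0.04},{"rx":0,"ry":0,"rz":0,"tx":0,"ty":0,"tz":0.004,"fingers":0.04},{"rx":0,"ry":0,"rz":0,"tx":0,"ty":0,"tz":0.005,"fingers":0.04},{"rx":0,"ry":0,"rz":0,"tx":0,"ty":0,"tz":0.005,"fingers":0.04},{"rx":0,"ry":0,"rz":0,"tx":0,"ty":0,"tz":0.005,"fingers":0.04}]' | egrep 'tcp_pos|contact'
python3 -m handwheel '[{"rx":0,"ry":0,"rz":0,"tx":0,"ty":0,"tz":0.001,"fingers":0.04},{"rx":0,"ry":0,"rz":0,"tx":0,"ty":0,"tz":0.001,"fingers":0.04},{"rx":0,"ry":0,"rz":0,"tx":0,"ty":0,"tz":0.001,"fingers":0.04}]' | egrep 'tcp_pos|contact'
```

```text
tcp_pos: [472.5, 330.5, 78.8]
contact_force: [-0.1, -0.3, -3.1]
tcp_pos: [472.7, 330.5, 78.4]
contact_force: [-1.6, -2.0, 4.0]
```

It's in contact with the plate. Releasing and retreating straight up.

```bash
python3 -m handwheel '[{"rx":0,"ry":0,"rz":0,"tx":0,"ty":0,"tz":0,"fingers":0.052},{"rx":0,"ry":0,"rz":0,"tx":0,"ty":0,"tz":0,"fingers":0.06},{"rx":0,"ry":0,"rz":0,"tx":0,"ty":0,"tz":0,"fingers":0.075},{"rx":0,"ry":0,"rz":0,"tx":0,"ty":0,"tz":0,"fingers":0.09},{"rx":0,"ry":0,"rz":0,"tx":0,"ty":0,"tz":0,"fingers":0.09}]' | egrep 'tcp_pos|width|contact'
python3 -m handwheel '[{"rx":0,"ry":0,"rz":0,"tx":0,"ty":0,"tz":-0.015,"fingers":0.09},{"rx":0,"ry":0,"rz":0,"tx":0,"ty":0,"tz":-0.045,"fingers":0.09},{"rx":0,"ry":0,"rz":0,"tx":0,"ty":0,"tz":-0.085,"fingers":0.09},{"rx":0,"ry":0,"rz":0,"tx":0,"ty":0,"tz":-0.125,"fingers":0.09},{"rx":0,"ry":0,"rz":0,"tx":0,"ty":0,"tz":-0.15,"fingers":0.09}]' | grep tcp_pos
python3 -m handwheel '[{"rx":0,"ry":0,"rz":0,"tx":0.08,"ty":-0.18,"tz":0,"fingers":0.09},{"rx":0,"ry":0,"rz":0,"tx":0.08,"ty":-0.18,"tz":0,"fingers":0.09},{"rx":0,"ry":0,"rz":0,"tx":0.08,"ty":-0.18,"tz":0,"fingers":0.09},{"rx":0,"ry":0,"rz":0,"tx":0.08,"ty":-0.18,"tz":0,"fingers":0.09},{"rx":0,"ry":0,"rz":0,"tx":0.08,"ty":-0.18,"tz":0,"fingers":0.09}]' | grep tcp_pos
python3 - <<'E'
from m import *
P=(25,25,64)
for n,p in(("heavy",(472,330,44)),("p1",(488,41,0)),("p2",(612,-20,0))): go(n,"pot_a",p,P)
go("cup","cup",(506,-347,8),(16,20,45))
for c in ims: cv2.imwrite(f"pics/{c}9.png",cv2.resize(ims[c]["img"][:,:,::-1],(768,576)))
E
python3 d.py; python3 w.py
```

```text
tcp_pos: [472.5, 330.6, 77.9]
contact_force: [-0.2, -0.2, 0.3]
width: 80.9
tcp_pos: [473.1, 330.9, 230.9]
tcp_pos: [325.1, 191.5, 227.6]
heavy [0, 1] [471.9 328.4  47.8] [-0.5 -0.3  0.1  0.5 -1.   0.1  0.4 -0.3]
p1 [0, 1] [487.1  40.8   1.2] [ 0.4 -0.1 -0.3  0.1  0.1 -0.5  0.   0.6]
p2 [1] [625.6 -19.6 -59.6] [-0.3  0.3  0.3 -0.3]
cup [0, 1] [ 506.6 -346.5    5.4] [-0.4 -0.3  0.4  0.4 -0.1 -0.2  0.   0.3]
t 18.1 tcp [330.8 195.2 227.9] F [ 0.19 -0.03 -0.27] w 89.6 g 0.0 eff [-47.57 -35.32] tilt [0.02 0.01] yawy 67.63
W 18.6 [  0.15   0.29  -0.08 -46.64 -35.52] [0.33 0.41 0.56 0.26 0.03] 89.82685371435801 0.0
```

View pics/scene9.png

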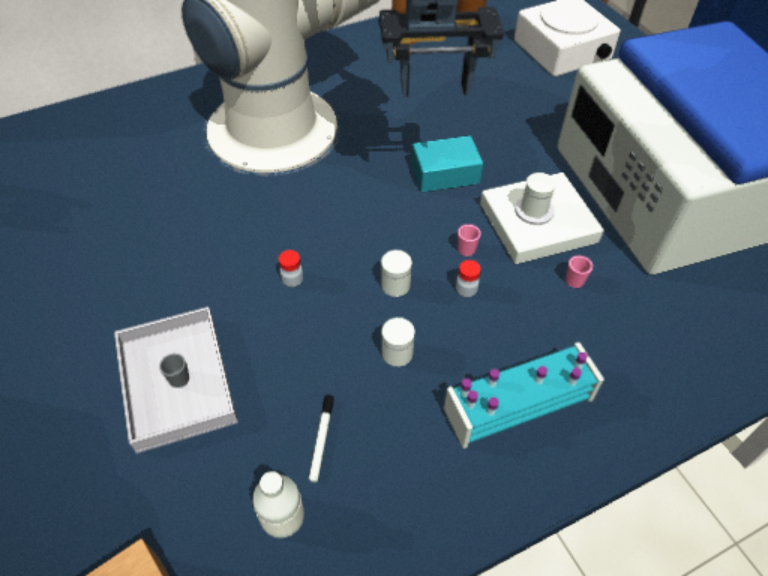

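View pics/top9.png

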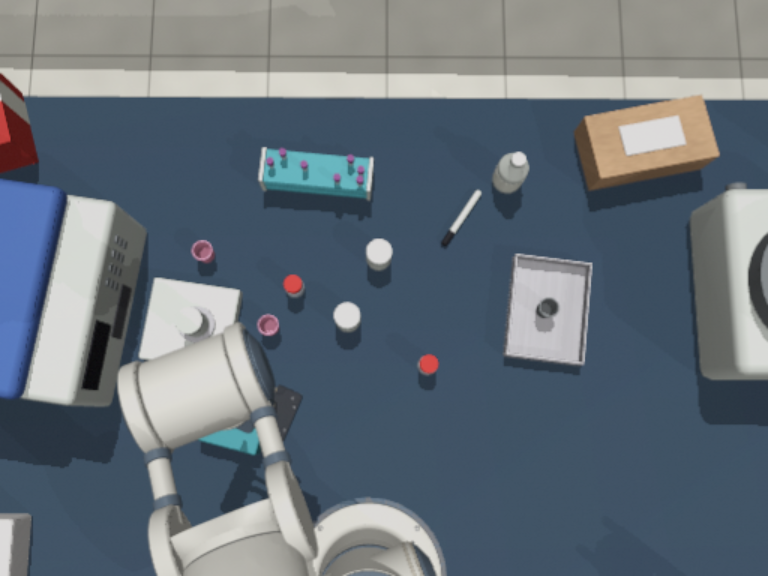

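The scene view shows the pot upright and centred on the plate at (537,200), the cup standing in the tray at (175,370), and the other pots and bystanders unmoved. With nothing gripped the force reads about 0 N, so the 3.1 N weighing holds.

```bash
python3 -c "
from cell import env
print(env.close_job())"
```

```text
the job is handed in; nothing more can be done
None
```

The job is handed in at about 19 s, with no verdict returned: the used cup stands in the discard tray and the heavy pot (about 0.316 kg by lifting) stands upright about 2 mm off the plate's centre. The other two pots, which I didn't need to lift, still stand on the bench, and no bystander has visibly moved.

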